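# Seat the mandrel in the clear socket

## Task

Pick up the red-handled steel mandrel and slide it, rod first, fully home into the sloping wooden holder, so that the handle's shoulder sits against the block, then let go. One of the holder's two sockets has a broken stub lodged deep inside where you cannot see it, so feel which socket takes the rod all the way and use that one. Do not ram or force it, and leave the jar, the copper cuff and the hammer where they are.

Things in the scene. Friction and masses are not known exactly. Their poses are not given: they have to be found in the camera images.
- mandrel: Forming mandrel, 0.17 to 0.35 kg: red handle 80 mm long, 28 x 28 mm square, then a round steel rod 95 mm long, 18 mm in diameter, 4 mm chamfer at the tip. Origin on the axis at the shoulder, where rod meets handle; +x runs along the rod to its tip, the handle spans x = -80 to 0 mm. Starts lying on the bench on its handle, axis 14 mm up. Centre of mass 15 mm inside the handle.
- mandrel_tip (a point): Centre of the rod's tip, 95 mm from the shoulder along the mandrel's +x.
- mandrel_butt (a point): Centre of the handle's free end, 80 mm behind the shoulder.
- holder: Fixed brown wooden block, 130 mm wide (y), 46 mm thick, 105 mm long, on a dark steel foot 150 x 150 x 10 mm (30 mm in front of the mouths, 120 mm behind). Its front face looks along its +x, tilted up: the two bores rise to their mouths at 30 degrees to the horizontal, so the rod goes in along -x and down. Origin on the bench below the midpoint of the mouths, which are 83.5 mm up.
- mouth_1 (a point): Centre of the socket mouth on the holder's +y side (y = +32 mm), in the plane of the face; x axis outwards along the bore, y axis the holder's y. Bore 20 mm wide, 3 mm chamfer at the mouth, 105 mm deep, closed behind: the clear socket takes all 95 mm of the rod, until the shoulder meets the face; the blocked one, either by chance, stops it solidly with 45 mm inside.
- mouth_2 (a point): Centre of the socket mouth on the holder's -y side (y = -32 mm); same axes, bore and doubt about the stub as mouth_1.
- jar: White plastic jar, 60 mm in diameter and 65 mm high, standing; origin at the centre of its underside. Bystander.
- cuff: Copper bangle, a ring 68 mm in outer diameter and 30 mm high, lying flat on its edge; origin at the centre of its underside. Bystander.
- hammer: Hammer 240 mm long, lying along its x with the head at +x; origin at the middle on the bench. Bystander.
Mind the look-alikes: they are no part of the job. What is meant by the mandrel is not blue, and is the smaller of those in its own colour. Of the things that look like the holder, the larger one is meant.

How it is judged (in metres and radians):
At the end, for the whole second after the job is handed in: The mandrel rests, released, in one socket with its shoulder within 4 mm of the mouth plane, its axis within 5 mm of the bore's and within 0.06 rad of its direction (only the clear socket allows this); jar, cuff and hammer are within 30 mm of their starts (((x of mandrel in the frame of mouth_1 between -0.004 and 0.004 m and y of mandrel in the frame of mouth_1 between -0.005 and 0.005 m and z of mandrel in the frame of mouth_1 between -0.005 and 0.005 m and x of mandrel_tip in the frame of mouth_1 below -0.085 m and angle between the x axis of mandrel and the x axis of mouth_1, either way round below 0.06 rad) or (x of mandrel in the frame of mouth_2 between -0.004 and 0.004 m and y of mandrel in the frame of mouth_2 between -0.005 and 0.005 m and z of mandrel in the frame of mouth_2 between -0.005 and 0.005 m and x of mandrel_tip in the frame of mouth_2 below -0.085 m and angle between the x axis of mandrel and the x axis of mouth_2, either way round below 0.06 rad)) and linear speed of mandrel below 0.01 m/s and distance of each of jar, cuff, hammer from where it was at the start of the episode below 0.03 m); the robot touches nothing.
It fails at once if the mandrel is rammed: more than 45 N between it and the holder (contact force between mandrel and holder above 45 N).
It fails at once if a bystander is shifted by more than 40 mm (distance of any of jar, cuff, hammer from where it was at the start of the episode above 0.04 m).
It also fails if it takes over 51 s, if anything falls off the work surface, if the arm or the gripper's body presses on something with over 40 N, if the wrist force passes 120 N, or if a joint passes its speed limit or range.

## Robot

A 6-joint arm with a two-finger parallel gripper is mounted at the origin on the work surface. World frame = base frame: x ahead of the robot, y to its left, z up, the work surface at z = 0. Lengths are in m, angles in degrees, forces in N, time in s.
With the tool pointing down it reaches from about 0.375 to 0.975 m from the base axis. Payload 3.8 kg.
Tool frame: the origin (TCP) lies midway between the tips of the shut fingers; the grasp point (between the pads) lies 19 mm behind it; z points along the fingers, y is the line along which they close (so a half turn about z gives the same grasp; the last joint's range is limited). The gripper opens to 85 mm and grips with 20 to 120 N. Pads are 22 mm wide; open, the fingers measure 114 mm over their backs; the gripper's body (76 mm by 85 mm) begins 54 mm behind the grasp point. The pads swing forward as they close: fully open they stand 13 mm farther back than shut.
Start: joints at [72.771, 15.12, 91.902, -0, 72.978, -2.114], TCP at [0.176, 0.652, 0.231] pointing down, gripper open.
Joint ranges: [-150.88, 150.88], [-54.13, 125.18], [17.81, 147.31], [-75.09, 255.09], [0, 152.58], [-146.25, 146.25]. Speed limits (degrees/s): [147.25, 147.25, 180, 180, 180, 180].

## Interface

Orientations are given as a 3x3 rotation matrix whose columns are the frame's x, y, z axes.
In Python, from workcell import sensors, vision, arm gives the robot as it stands.
- The arm moves only by the shell command python3 -m creep 'ROWS'. ROWS is JSON, a list that holds one entry, the list of rows, each a list of 5 numbers: the shift along the tool's x, y, z in mm, then the turn about the tool's z in degrees, then the opening, from 0 (shut) to 1 (fully open). A call has 1 to 10 rows; each row shifts and turns the commanded pose from where the row before left it, along the tool's axes as they then stand; what a row does not reach is not made up. A row lasts 1/12 s, in which the tool goes at most 41.7 mm and 7.16 degrees, less where a joint would pass 70% of its speed; a pose out of reach is approached as far as the arm can. A call with a gripper value outside its range is refused whole. The fingers move at their own pace and stop on an object; the grip force is fixed at half the most. Time passes only in rows, so rows that do not move let the fingers close. It gives the time, the measured TCP pose, the force, the opening and the grip force at its end, in the units of the state.
- sensors.observe(): the state, without advancing time (a new reading comes with each control period).
- vision.get_image(name): name is "scene" or "top" or "wrist"; returns a dict with "img" (384x512x3 uint8, blue, green, red), "intrinsics" (3x3 intrinsics, pixels), "xyz" and "attitude" of the camera in the world. Camera axes: x right, y down, z forward; pixel columns grow to the right and rows downward; lengths in m; the calibration is good to about 2 mm. A picture is of the moment at which its call begins. There is no depth.
- arm.hand_in(): hands the job in; it is judged then, once.
The state is a dict: "time_s": time; "joint_pos": joint angles; "joint_vel": joint speeds; "tau": joint torques, N m; "position": TCP position; "tcp_rot": TCP orientation; "wrist_force": force on the tool from outside, world axes, zero at the start; "moment": the same for the moment, N m; "gripper_width": finger opening in m; "grasp_force": force on a finger pad.
Only numpy, scipy, OpenCV 4.12 (cv2) and the standard library are available. Lean on these libraries where they do the work, as an engineer would, in place of code of your own. Each camera call takes 0.05 s, during which the arm holds its last target. There are 200 camera calls.

## Working session

There is one attempt and no reset: what is moved stays moved. The work goes in short steps, Python scripts to look and compute and a shell command to move; the robot and the scene stay as the last step left them, time stands still between calls to the robot, and variables do not carry over. Pictures are saved under pics/ and viewed, at most 10 in all, crops included, and the job is handed in when it is done.

```bash
ls; mkdir -p pics
python3 - <<'E'
from workcell import sensors, vision
import cv2, numpy as np
ims=[]
for n in ["scene","top"]:
    d=vision.get_image(n); cv2.imwrite(f"pics/{n}0.png",d["img"]); np.savez(f"pics/{n}0.npz",**d)
    print(n,d["xyz"],d["attitude"],d["intrinsics"])
s=sensors.observe(); print(s)
E
```

```text
pics
scene [1.37791098 0.23563119 1.1735109 ] [[-0.25752825  0.73465094 -0.62766807]
 [ 0.96615645  0.18578256 -0.17895963]
 [-0.01486308 -0.65251271 -0.757632  ]] [[483.55000744   0.         253.74363963]
 [  0.         483.55000744 197.4818865 ]
 [  0.           0.           1.        ]]
top [0.28001866 0.00906518 1.28061622] [[ 0.01938896 -0.98499833  0.17147115]
 [-0.99954156 -0.02308535 -0.01958905]
 [ 0.02325365 -0.17101273 -0.98499437]] [[456.19309138   0.         251.05993212]
 [  0.         456.19309138 190.50221342]
 [  0.           0.           1.        ]]
{'time_s': 0.1, 'joint_pos': array([ 7.27707675e+01,  1.51649966e+01,  9.19744829e+01,  4.86345312e-04,
        7.29766104e+01, -2.11381414e+00]), 'joint_vel': array([ 0.02748182, -0.10507268, -0.17826816,  0.00344968,  0.01238876,
        0.04949074]), 'tau': array([ 3.16751930e-04, -5.16718984e+01, -3.68577719e+01, -7.99484997e-05,
        6.56762975e-03, -2.74660998e-06]), 'position': array([0.17581392, 0.65101454, 0.23007477]), 'tcp_rot': array([[-9.65401819e-01,  2.60766100e-01, -6.07888744e-04],
       [ 2.60766795e-01,  9.65399887e-01, -1.93282802e-03],
       [ 8.28397015e-05, -2.02447288e-03, -9.99997947e-01]]), 'wrist_force': array([-0.20217935,  0.92673465,  0.35246568]), 'moment': array([-0.04444449, -0.05461499, -0.02754045]), 'grasp_force': 0.0, 'gripper_width': 0.08544605379308441}
```

View pics/scene0.png

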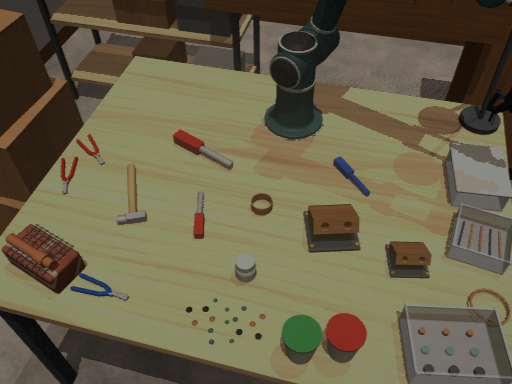

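View pics/top0.png

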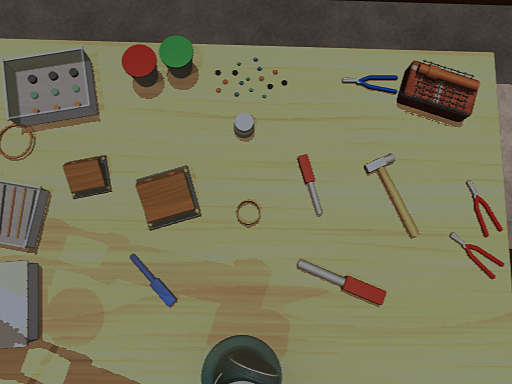

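The scene view shows the small red mandrel: handle near (199,228), rod up to (201,193), with a larger red look-alike at (200,148). The larger holder is at (333,225), its two holes facing +x. In the top view the mandrel is at (306,165)→(320,214), and the holder is at (168,197).

```bash
cat > h.py <<'E'
import cv2, numpy as np
from workcell import sensors, vision
def load(f): return dict(np.load(f))
def snap(n,tag):
    d=vision.get_image(n); cv2.imwrite(f"pics/{n}{tag}.png",d["img"]); np.savez(f"pics/{n}{tag}.npz",**d); return d
def ray(d,uv):
    K=d["intrinsics"]; r=d["attitude"]@np.linalg.inv(K)@np.array([uv[0],uv[1],1.]); return r/np.linalg.norm(r)
def plane(d,uv,z):
    r=ray(d,uv); return d["xyz"]+r*(z-d["xyz"][2])/r[2]
def tri(obs):
    A=np.zeros((3,3)); b=np.zeros(3)
    for d,uv in obs:
        r=ray(d,uv); P=np.eye(3)-np.outer(r,r); A+=P; b+=P@d["xyz"]
    p=np.linalg.solve(A,b)
    return p,[round(1000*np.linalg.norm((np.eye(3)-np.outer(ray(d,uv),ray(d,uv)))@(p-d["xyz"])),1) for d,uv in obs]
def proj(d,p):
    q=d["intrinsics"]@(d["attitude"].T@(np.array(p)-d["xyz"])); return q[:2]/q[2]
def mask(d,lo,hi):
    hsv=cv2.cvtColor(d["img"],cv2.COLOR_BGR2HSV)
    return cv2.inRange(hsv,np.array(lo),np.array(hi))
def red(d): return mask(d,(0,150,60),(6,255,255))|mask(d,(172,150,60),(180,255,255))
def blobs(m,amin=40):
    n,l,s,c=cv2.connectedComponentsWithStats(m)
    out=[]
    for i in range(1,n):
        if s[i,4]>=amin:
            cn=cv2.findContours((l==i).astype(np.uint8),0,2)[0][0]
            out.append((s[i,4],c[i].round(1),cv2.boxPoints(cv2.minAreaRect(cn)).round(1).tolist()))
    return out
E
python3 - <<'E'
from h import *
for n in ["scene","top"]:
    d=load(f"pics/{n}0.npz"); print(n)
    for b in blobs(red(d)): print(b, plane(d,b[1],.014).round(3))
    print("brown")
    for b in blobs(mask(d,(5,90,40),(15,230,200)),150): print(b, plane(d,b[1],.06).round(3))
T=load("pics/top0.npz");S=load("pics/scene0.npz")
print(plane(T,(320,214),.014),plane(S,(201,193),.014))
for p in [(244,125),(248,213),(390,190)]: print(plane(T,p,.03))
for im,r,f in[(S['img'],(185,290,150,290),6)]:
  pass
a=cv2.resize(S['img'][185:270,180:440],None,fx=3,fy=3,interpolation=2)
b=cv2.resize(T['img'][145:245,110:370],None,fx=3,fy=3,interpolation=2)
cv2.imwrite("pics/c0.png",np.vstack([a,b]))
E
```

```text
scene
(np.int32(247), array([188. , 138.6]), [[173.0, 136.0], [177.0, 128.0], [203.0, 141.0], [199.0, 149.0]]) [ 0.208 -0.335  0.014]
(np.int32(127), array([ 89.1, 146. ]), [[76.0999984741211, 140.5], [89.19999694824219, 133.0], [99.9000015258789, 151.8000030517578], [86.80000305175781, 159.1999969482422]]) [ 0.329 -0.66   0.014]
(np.int32(160), array([ 67.6, 169.3]), [[58.79999923706055, 180.10000610351562], [62.400001525878906, 155.10000610351562], [77.30000305175781, 157.1999969482422], [73.69999694824219, 182.1999969482422]]) [ 0.45  -0.677  0.014]
(np.int32(183), array([198.5, 223.1]), [[193.5, 233.0], [195.0, 212.5], [203.6999969482422, 213.10000610351562], [202.10000610351562, 233.60000610351562]]) [ 0.557 -0.174  0.014]
(np.int32(1200), array([345.7, 332. ]), [[318.5, 330.5], [344.0, 305.0], [373.0, 334.0], [347.5, 359.5]]) [0.797 0.305 0.014]
brown
(np.int32(1210), array([140.8,  12.7]), [[106.0, 0.0], [177.0, 0.0], [177.0, 28.0], [106.0, 28.0]]) [-0.493 -0.813  0.06 ]
(np.int32(1943), array([268.3,   9.1]), [[204.0, 0.0], [317.0, 0.0], [317.0, 25.0], [204.0, 25.0]]) [-0.659
[... 4867 characters left out ...]
5]), [[134.3000030517578, 181.39999389648438], [183.0, 167.1999969482422], [195.3000030517578, 209.60000610351562], [146.60000610351562, 223.8000030517578]]) [0.473 0.217 0.06 ]
(np.int32(153), array([ 23.2, 246.2]), [[-0.699999988079071, 244.3000030517578], [42.0, 228.0], [49.79999923706055, 248.39999389648438], [7.099999904632568, 264.6000061035156]]) [0.33  0.581 0.06 ]
(np.int32(1944), array([ 50.2, 359.7]), [[-39.0, 332.0], [39.599998474121094, 265.5], [139.0, 383.0], [60.5, 449.5]]) [0.047 0.484 0.06 ]
[ 0.43819144 -0.21071077  0.014     ] [ 0.44038109 -0.20665285  0.014     ]
[0.68691366 0.00801646 0.03      ]
[ 0.43454142 -0.00858554  0.03      ]
[ 0.5082895  -0.40535127  0.03      ]
```

View pics/c0.png

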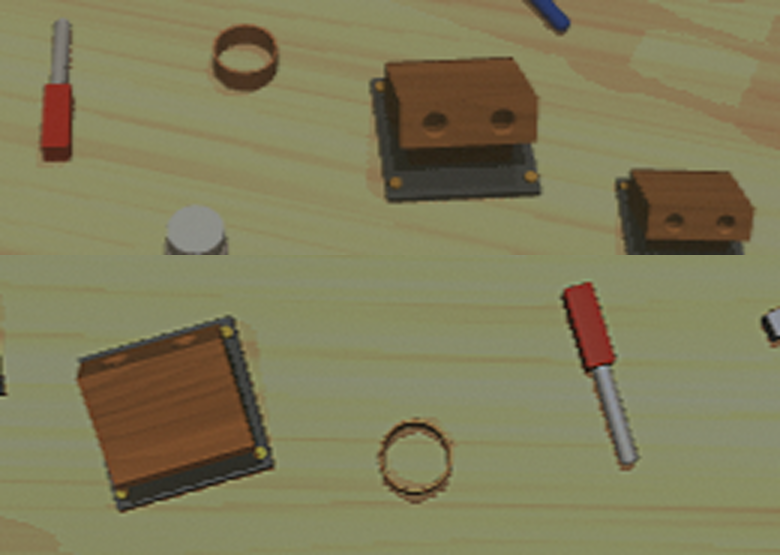

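```bash
cat >> h.py <<'E'
def delta(target,pos=None,R=None):
    s=sensors.observe(); return (s["tcp_rot"].T@(np.array(target)-s["position"])*1000).round(1)
E
python3 - <<'E'
from h import *
w=snap("wrist","0"); s=sensors.observe(); R=s["tcp_rot"]
print("cam in tool",R.T@(w["xyz"]-s["position"]),(R.T@w["attitude"]).round(3),w["intrinsics"][0,0])
T=load("pics/top0.npz");S=load("pics/scene0.npz")
for n,a,b in [("m1",(347.3,224.7),(148.3,180)),("m2",(325,225.7),(171.7,173.3))]: print(n,tri([(S,a),(T,b)]))
# mandrel handle ends
def ends(b):
    b=np.array(b); e=[np.linalg.norm(b[1]-b[0]),np.linalg.norm(b[2]-b[1])]
    return ((b[0]+b[1])/2,(b[2]+b[3])/2) if e[0]<e[1] else ((b[1]+b[2])/2,(b[3]+b[0])/2)
for e in ends(blobs(red(T))[3][2]): print("T",plane(T,e,.02))
for p in [(0.56,0.22,.25),(0.575,-.17,.2)]: print(p,delta(p))
E
```

```text
cam in tool [ 0.07848124 -0.00018485 -0.14278937] [[ 0.    -0.951 -0.309]
 [ 1.     0.001 -0.001]
 [ 0.001 -0.309  0.951]] 341.5903327088775
m1 (array([0.50987631, 0.25982938, 0.08526964]), [np.float64(1.0), np.float64(1.0)])
m2 (array([0.5293583 , 0.19915475, 0.085789  ]), [np.float64(1.4), np.float64(1.4)])
T [ 0.60558984 -0.15869599  0.02      ]
T [ 0.53031094 -0.18165593  0.02      ]
(0.56, 0.22, 0.25) [-483.3 -316.1  -19.2]
(0.575, -0.17, 0.2) [-599.4 -688.6   31.4]
```

```bash
python3 -m creep '[[[-36.7,-19.8,0.7,0,1],[-36.7,-19.8,0.7,0,1],[-36.7,-19.8,0.7,0,1],[-36.7,-19.8,0.7,0,1],[-36.7,-19.8,0.7,0,1],[-36.7,-19.8,0.7,0,1],[-36.7,-19.8,0.7,0,1]]]' ; python3 -m creep '[[[-36.7,-19.8,0.7,0,1],[-36.7,-19.8,0.7,0,1],[-36.7,-19.8,0.7,0,1],[-36.7,-19.8,0.7,0,1],[-36.7,-19.8,0.7,0,1],[-36.7,-19.8,0.7,0,1],[-36.7,-19.8,0.7,0,1]]]'; python3 -m creep '[[[0,0,0,7.1,1],[0,0,0,7.1,1],[0,0,0,7.1,1],[0,0,0,7.1,1],[0,0,0,7.1,1],[0,0,0,7.1,1],[0,0,0,7.1,1]]]'; python3 -m creep '[[[0,0,0,7.1,1],[0,0,0,7.1,1],[0,0,0,7.1,1],[0,0,0,7.1,1],[0,0,0,7.1,1],[0,0,0,7.1,1],[0,0,0,7.1,1]]]';python3 -m creep '[[[0,0,0,7.1,1],[0,0,0,7.1,1],[0,0,0,7.1,1],[0,0,0,7.1,1],[0,0,0,7.1,1],[0,0,0,7.1,1],[0,0,0,5.0,1]]]'
python3 -c "
from h import *
w=snap('wrist','1'); s=sensors.observe(); print(s['time_s'],s['joint_pos'].round(1),s['position'],s['tcp_rot'][:,0],w['xyz'])"
```

```text
time_s: 0.73
position: [0.3886, 0.4493, 0.2261]
tcp_rot: [[-0.965, 0.26, -0.0], [0.26, 0.965, -0.0], [0.0, -0.0, -1.0]]
wrist_force: [1.6, -0.2, 0.2]
gripper_width: 0.0854
grasp_force: 0.0
time_s: 1.32
position: [0.6003, 0.2486, 0.2211]
tcp_rot: [[-0.965, 0.261, -0.0], [0.261, 0.965, -0.0], [0.0, -0.0, -1.0]]
wrist_force: [0.4, 0.3, 0.3]
gripper_width: 0.0855
grasp_force: 0.0
time_s: 1.9
position: [0.5991, 0.2502, 0.2209]
tcp_rot: [[-0.42, 0.908, -0.001], [0.908, 0.42, -0.0], [0.0, -0.001, -1.0]]
wrist_force: [-0.9, 0.4, -0.9]
gripper_width: 0.085
grasp_force: 0.0
time_s: 2.48
position: [0.5991, 0.2503, 0.221]
tcp_rot: [[0.421, 0.907, -0.001], [0.907, -0.421, -0.0], [-0.001, -0.001, -1.0]]
wrist_force: [1.0, -0.4, 0.7]
gripper_width: 0.0851
grasp_force: 0.0
time_s: 3.07
position: [0.599, 0.2503, 0.2209]
tcp_rot: [[0.953, 0.302, -0.001], [0.302, -0.953, -0.0], [-0.001, 0.0, -1.0]]
wrist_force: [1.6, 0.2, 0.1]
gripper_width: 0.0854
grasp_force: 0.0
3.1167 [20.5 12.8 95.9  0.  71.4 93.1] [0.59904658 0.25033614 0.22097922] [ 9.54199759e-01  2.99168886e-01 -8.93420623e-04] [0.67505509 0.27393196 0.36381545]
```

View pics/wrist1.png

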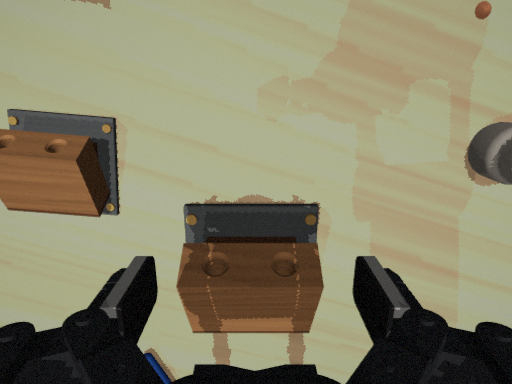

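Wrist view: the larger holder's mouths are at about (216,264), which is mouth_1, and (285,264), mouth_2. The decoy holder is top left.

```bash
python3 -m creep '[[[35,12,0,0,1],[35,12,0,0,1],[0,0,0,0,1]]]'
python3 - <<'E'
from h import *
w1=load('pics/wrist1.npz'); w2=snap('wrist','2'); s=sensors.observe(); print(s['time_s'],s['position'])
for w in (w1,w2):
    for m in ([.5099,.2598,.0845],[.5294,.1992,.0845]): print(proj(w,m))
c=[]
for w in (w1,w2):
    p=(proj(w,[.5099,.2598,.0845])+proj(w,[.5294,.1992,.0845]))/2
    x,y=int(p[0])-65,int(p[1])-30; print("crop",x,y)
    c.append(cv2.resize(w['img'][y:y+48,x:x+130],None,fx=6,fy=6,interpolation=2))
cv2.imwrite('pics/c1.png',cv2.convertScaleAbs(np.vstack(c),alpha=1.6))
E
```

```text
time_s: 3.37
position: [0.6778, 0.2482, 0.2191]
tcp_rot: [[0.951, 0.308, 0.002], [0.308, -0.951, -0.001], [0.001, 0.001, -1.0]]
wrist_force: [-1.0, -0.3, 0.1]
gripper_width: 0.0855
grasp_force: 0.0
3.4167 [0.67528621 0.24841989 0.2193689 ]
[214.93504533 265.22624495]
[283.83575497 264.90167028]
[189.97224855 333.23624599]
[254.60615344 333.22756631]
crop 184 235
crop 157 303
```

View pics/c1.png

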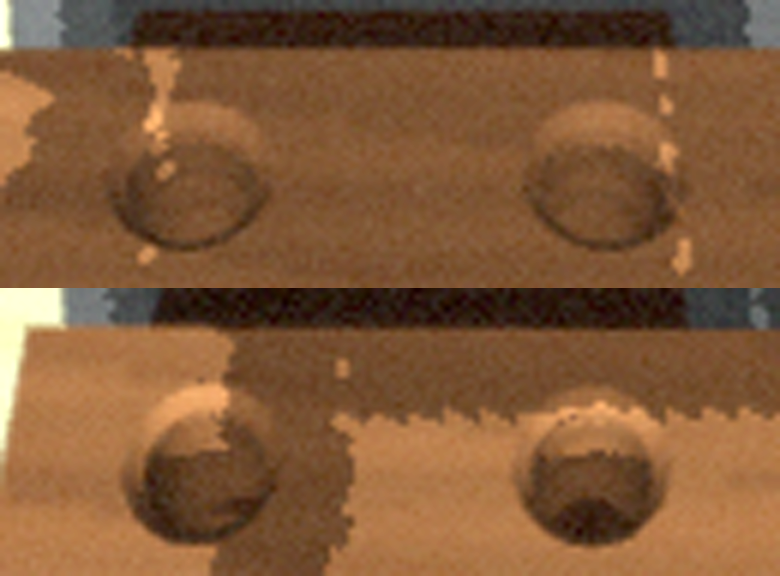

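Crops: the two chamfer rings show clearly, centred in full-image pixels at about (215.3,263.8) and (284.0,263.8) in view 1, and (189.8,331.9) and (254.9,332.2) in view 2.

Run:
```python
from h import *
w1=load('pics/wrist1.npz'); w2=load('pics/wrist2.npz');T=load("pics/top0.npz");S=load("pics/scene0.npz")
m1=tri([(w1,(215.3,263.8)),(w2,(189.8,331.9))]);m2=tri([(w1,(284,263.8)),(w2,(254.9,332.2))]); print(m1,m2)
a=tri([(w1,(215.3,263.8)),(w2,(189.8,331.9)),(S,(347.3,224.7)),(T,(148.3,180))]);b=tri([(w1,(284,263.8)),(w2,(254.9,332.2)),(S,(325,225.7)),(T,(171.7,173.3))]); print(a,b)
for q in (m1[0]-m2[0],a[0]-b[0]): print(np.linalg.norm(q), np.degrees(np.arctan2(-q[0],q[1])))
print(delta((.56,-.17,.2)))
```

```text
(array([0.51160875, 0.26013311, 0.0847705 ]), [np.float64(0.2), np.float64(0.2)]) (array([0.53025611, 0.19923038, 0.08398524]), [np.float64(0.1), np.float64(0.1)])
(array([0.51025356, 0.2600271 , 0.08393807]), [np.float64(0.8), np.float64(0.6), np.float64(1.6), np.float64(0.9)]) (array([0.52979407, 0.19925698, 0.08445874]), [np.float64(0.6), np.float64(0.6), np.float64(1.9), np.float64(1.3)])
0.0636983860519326 17.023683406447454
0.06383659047361882 17.82509083139878
[-238.3  362.7   19.9]
```

```bash
python3 -m creep '[[[-24,36,2,0,1],[-24,36,2,0,1],[-24,36,2,0,1],[-24,36,2,0,1],[-24,36,2,0,1],[-24,36,2,0,1],[-24,36,2,0,1],[-24,36,2,0,1],[-24,36,2,0,1],[-22,38,2,0,1]]]'; python3 -m creep '[[[0,0,0,0,1],[0,0,0,0,1]]]'
python3 - <<'E'
from h import *
w=snap('wrist','3'); s=sensors.observe(); print(s['time_s'],s['position'],s['tcp_rot'][:,0])
T=load("pics/top0.npz");S=load("pics/scene0.npz")
for b in blobs(red(w)): print(b, plane(w,b[1],.028).round(4))
print(proj(w,[.6056,-.1587,.02]),proj(w,[.5303,-.1817,.02]))
E
```

```text
time_s: 4.25
position: [0.5605, -0.153, 0.2024]
tcp_rot: [[0.951, 0.309, -0.0], [0.309, -0.951, 0.0], [-0.0, -0.0, -1.0]]
wrist_force: [0.8, -0.3, -0.7]
gripper_width: 0.0856
grasp_force: 0.0
time_s: 4.42
position: [0.5611, -0.1536, 0.2023]
tcp_rot: [[0.953, 0.304, -0.0], [0.304, -0.953, 0.0], [-0.0, -0.001, -1.0]]
wrist_force: [0.2, 0.8, -0.1]
gripper_width: 0.0856
grasp_force: 0.0
4.4667 [ 0.56168929 -0.1522118   0.20234143] [9.52082988e-01 3.05839777e-01 1.25628321e-04]
(np.int32(2366), array([273.6, 164.8]), [[258.3999938964844, 206.89999389648438], [260.20001220703125, 123.5], [289.3999938964844, 124.0999984741211], [287.6000061035156, 207.5]]) [ 0.5706 -0.1702  0.028 ]
[273.43836547 124.61165841] [271.11039092 203.40004342]
```

View pics/wrist3.png

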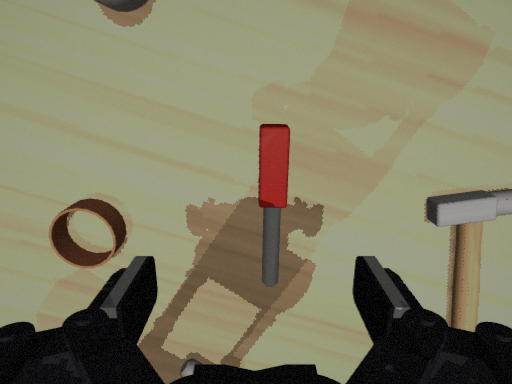

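The mandrel's handle runs from (274,124) to (273,207), and its rod tip is at (270,286). The cuff is well left and the hammer head right; both are clear of the fingers.

Run:
```python
from h import *
w=load('pics/wrist3.npz');T=load("pics/top0.npz");S=load("pics/scene0.npz")
B=np.array([[258.4,206.9],[260.2,123.5],[289.4,124.1],[287.6,207.5]])
sh=(B[0]+B[3])/2; bt=(B[1]+B[2])/2
P=plane(w,sh,.028);Q=plane(w,bt,.028); d=(Q-P)/np.linalg.norm(Q-P)
print("shoulder",P,"butt",Q,np.linalg.norm(Q-P),"yaw",np.degrees(np.arctan2(d[1],d[0])))
tip=plane(w,(270.3,284),.014); print("tip",tip)
e=tip-P; print("yaw tip", np.degrees(np.arctan2(-e[1],-e[0])), np.linalg.norm(e[:2]))
print("height by 2 views", tri([(w,(273.6,164.8)),(T,(305.9,168.1)),(S,(198.5,223.1))]))
for g in (40,45):
    t=P+d*g/1000; t[2]=.06; print(g,t,delta(t))
s=sensors.observe(); x=s['tcp_rot'][:,0]; print("tool yaw",np.degrees(np.arctan2(x[1],x[0])))
```

```text
shoulder [ 0.52970304 -0.18348359  0.028     ] butt [ 0.60744794 -0.15894594  0.028     ] 0.08152524504649593 yaw 17.516607665276606
tip [ 0.43738899 -0.21226728  0.014     ]
yaw tip 17.317571850076302 0.09669738555341162
height by 2 views (array([ 0.56763782, -0.17000889,  0.02586139]), [np.float64(2.6), np.float64(1.4), np.float64(1.4)])
40 [ 0.56784823 -0.1714443   0.06      ] [ -0.   20.3 142.3]
45 [ 0.57261638 -0.16993939  0.06      ] [  5.   20.3 142.3]
tool yaw 17.808694154515557
```

```bash
python3 -m creep '[[[0.4,4,34,0,1],[0.4,4,34,0,1],[0.4,4,34,0,1],[0.4,4,34,0,1],[0.4,4,34,0,1],[0,0,10,0,1],[0,0,10,0,1],[0,0,0,0,1]]]'; python3 -c "
from h import *
print(delta((.5693,-.1709,.002)))"
```

```text
time_s: 5.13
position: [0.5697, -0.1687, 0.0109]
tcp_rot: [[0.951, 0.309, -0.003], [0.309, -0.951, 0.001], [-0.002, -0.002, -1.0]]
wrist_force: [-0.2, 0.7, 0.6]
gripper_width: 0.0856
grasp_force: 0.0
[-1.1  2.   8.9]
```

```bash
python3 -m creep '[[[-1,2,5,0,1],[0,0,4,0,1],[0,0,0,0,0],[0,0,0,0,0],[0,0,0,0,0],[0,0,0,0,0],[0,0,0,0,0],[0,0,0,0,0],[0,0,0,0,0],[0,0,0,0,0]]]'
```

```text
time_s: 5.97
position: [0.571, -0.1729, 0.0042]
tcp_rot: [[0.952, 0.307, 0.001], [0.307, -0.952, -0.0], [0.001, 0.001, -1.0]]
wrist_force: [0.5, -0.4, 4.3]
gripper_width: 0.0271
grasp_force: 61.0
```

```bash
python3 -m creep '[[[0,0,-10,0,0],[0,0,-30,0,0],[0,0,-39,0,0],[0,0,-39,0,0],[0,0,-39,0,0],[0,0,-39,0,0],[0,0,0,0,0]]]';python3 -m creep '[[[22.7,-33.2,0,0,0],[22.7,-33.2,0,0,0],[22.7,-33.2,0,0,0],[22.7,-33.2,0,0,0],[22.7,-33.2,0,0,0],[22.7,-33.2,0,0,0],[22.7,-33.2,0,0,0],[22.7,-33.2,0,0,0],[22.7,-33.2,0,0,0],[22.7,-33.2,0,0,0]]]'; python3 -m creep '[[[22.7,-33.2,0,0,0],[0,0,0,0,0],[0,0,0,0,0]]]'
python3 - <<'E'
from h import *
w=snap('wrist','4');S=snap('scene','4'); s=sensors.observe(); print(s['time_s'],s['position'],s['tcp_rot'][:,0])
for d in (w,S):
  for b in blobs(red(d)): print(b)
p=s['position']; x=s['tcp_rot'][:,0]
a=p+[0,0,.011]
for d in (w,S): print("pred shoulder,butt,tip",proj(d,a-.0425*x),proj(d,a+.0375*x),proj(d,a-.1375*x))
q=proj(S,a-.05*x).astype(int)
A=cv2.resize(S['img'][q[1]-50:q[1]+50,q[0]-65:q[0]+65],None,fx=3,fy=3)
B=cv2.resize(w['img'],(400,300)); A=cv2.resize(A,(390,300)); cv2.imwrite('pics/c4.png',np.hstack([A,B]))
E
```

```text
time_s: 6.55
position: [0.575, -0.1744, 0.2094]
tcp_rot: [[0.952, 0.307, 0.014], [0.307, -0.952, -0.005], [0.012, 0.009, -1.0]]
wrist_force: [1.8, -1.1, -1.3]
gripper_width: 0.027
grasp_force: 60.2
time_s: 7.38
position: [0.6835, 0.2147, 0.1977]
tcp_rot: [[0.952, 0.307, -0.002], [0.307, -0.952, -0.001], [-0.003, 0.0, -1.0]]
wrist_force: [0.5, -0.8, -3.1]
gripper_width: 0.027
grasp_force: 60.2
time_s: 7.63
position: [0.6947, 0.254, 0.197]
tcp_rot: [[0.951, 0.311, -0.003], [0.311, -0.951, -0.001], [-0.003, 0.0, -1.0]]
wrist_force: [0.7, -0.7, -2.0]
gripper_width: 0.027
grasp_force: 60.3
7.7333 [0.69471192 0.25108289 0.1976518 ] [ 0.95146152  0.30775276 -0.00303701]
(np.int32(148), array([205.3,   5.2]), [[194.0, 0.0], [217.0, 0.0], [217.0, 14.0], [194.0, 14.0]])
(np.int32(47), array([314.7,   3.7]), [[308.20001220703125, 7.599999904632568], [313.6000061035156, -3.200000047683716], [320.0, -0.0], [314.6000061035156, 10.800000190734863]])
(np.int32(49), array([214.9,  19.4]), [[206.60000610351562, 17.399999618530273], [214.10000610351562, 8.800000190734863], [229.1999969482422, 21.799999
[... 519 characters left out ...]
482422]])
(np.int32(161), array([ 67.5, 169.3]), [[58.79999923706055, 180.10000610351562], [62.400001525878906, 155.10000610351562], [77.30000305175781, 157.1999969482422], [73.69999694824219, 182.1999969482422]])
(np.int32(254), array([341.8, 255.1]), [[334.5, 241.6999969482422], [346.1000061035156, 240.5], [348.79998779296875, 266.5], [337.1000061035156, 267.70001220703125]])
(np.int32(1204), array([345.7, 332. ]), [[318.5, 330.5], [344.0, 305.0], [373.0, 334.0], [347.5, 359.5]])
pred shoulder,butt,tip [258.83068215 352.52511309] [260.25920385 193.03830065] [257.61102827 488.69294889]
pred shoulder,butt,tip [336.59628758 237.61250799] [342.18779694 265.34729868] [330.56230798 207.6829933 ]
```

View pics/c4.png

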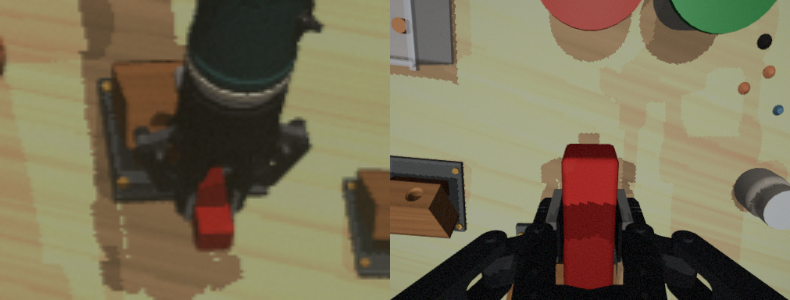

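The handle is held squarely, with its butt top edge near row 184 of the wrist image. The rod is hidden beneath the gripper, so I'll check the tilt numerically.

Run:
```python
from h import *
w=load('pics/wrist4.npz'); m=red(w)
for r in list(range(184,215,3))+list(range(220,372,15)):
    c=np.where(m[r])[0]; c=c[(c>200)&(c<310)]
    print(r,c.min(),c.max(),c.max()-c.min()+1, w['img'][r,256].tolist())
```

```text
184 230 265 36 [30, 40, 90]
187 227 285 59 [13, 15, 75]
190 225 286 62 [4, 4, 73]
193 224 287 64 [5, 10, 73]
196 224 288 65 [23, 21, 80]
199 223 289 67 [15, 13, 80]
202 221 290 70 [19, 24, 114]
205 221 291 71 [32, 34, 150]
208 220 292 73 [36, 37, 158]
211 220 292 73 [36, 39, 162]
214 220 291 72 [36, 39, 162]
220 220 291 72 [37, 44, 164]
235 221 290 70 [43, 46, 165]
250 221 290 70 [36, 40, 163]
265 222 288 67 [17, 14, 99]
280 222 287 66 [8, 10, 94]
295 223 287 65 [16, 17, 95]
310 223 286 64 [24, 27, 122]
325 222 286 65 [28, 27, 122]
340 223 285 63 [12, 12, 114]
355 223 285 63 [24, 23, 118]
370 253 255 3 [21, 14, 58]
```

```bash
python3 -c "
from h import *
print(delta((.688,.247,.0916)))"; python3 -m creep '[[[-7.5,1.5,36,0,0],[0,0,36,0,0],[0,0,32,0,0],[0,0,0,0,0],[0,0,0,0,0]]]'; python3 -c "
from h import *
s=sensors.observe();x=s['tcp_rot'][:,0];print(delta((.688,.247,.0916)),np.degrees(np.arctan2(x[1],x[0])),s['wrist_force'])"
```

```text
[ -7.3   1.7 106.1]
time_s: 8.15
position: [0.6864, 0.2453, 0.0922]
tcp_rot: [[0.952, 0.305, -0.007], [0.305, -0.952, -0.002], [-0.007, 0.0, -1.0]]
wrist_force: [1.2, -1.0, -1.6]
gripper_width: 0.0273
grasp_force: 60.1
[ 2.1 -1.1  0.6] 17.787382183638734 [ 1.20503242 -0.95458873 -1.60252555]
```

```bash
python3 -m creep '[[[-5.2,-0.5,3,0,0],[-5.2,0,3,0,0],[-5.2,0,3,0,0],[-5.2,0,3,0,0],[0,0,0,0,0]]]'; python3 -m creep '[[[-4.3,0,2.5,0,0],[-4.3,0,2.5,0,0],[0,0,0,0,0]]]'; python3 -m creep '[[[-2,0,1.2,0,0],[-2,0,1.2,0,0],[0,0,0,0,0]]]'
python3 - <<'E'
from h import *
s=sensors.observe();print(delta((.655,.237,.0716)),s['wrist_force'])
T=snap('top','5');S=snap('scene','5')
print(proj(S,[.53,.199,.084]),proj(T,[.53,.199,.084]))
A=cv2.resize(S['img'][170:270,275:405],None,fx=4,fy=4,interpolation=2);B=cv2.resize(T['img'][135:235,110:220],None,fx=4,fy=4,interpolation=2)
h=min(A.shape[0],B.shape[0]);o=np.hstack([A[:h],B[:h]]);cv2.imwrite('pics/c5.png',cv2.convertScaleAbs(cv2.resize(o,(800,int(o.shape[0]*800/o.shape[1]))),alpha=1.6))
E
```

```text
time_s: 8.57
position: [0.6678, 0.2416, 0.0837]
tcp_rot: [[0.952, 0.307, -0.001], [0.307, -0.952, -0.0], [-0.001, 0.0, -1.0]]
wrist_force: [0.6, 0.1, -3.6]
gripper_width: 0.0271
grasp_force: 60.2
time_s: 8.82
position: [0.6596, 0.239, 0.0776]
tcp_rot: [[0.952, 0.307, -0.002], [0.307, -0.952, -0.001], [-0.002, 0.0, -1.0]]
wrist_force: [-0.6, -0.8, -2.4]
gripper_width: 0.0267
grasp_force: 60.2
time_s: 9.07
position: [0.6567, 0.2381, 0.0755]
tcp_rot: [[0.952, 0.307, -0.001], [0.307, -0.952, -0.0], [-0.001, -0.0, -1.0]]
wrist_force: [-0.4, 1.0, -2.5]
gripper_width: 0.0269
grasp_force: 60.3
[-1.9  0.5  3.9] [-0.39785803  1.03637335 -2.50047201]
[324.33780635 226.26202768] [171.33446726 173.27822951]
```

View pics/c5.png

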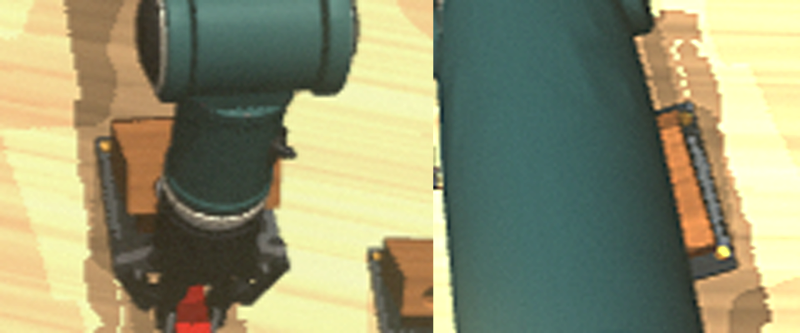

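Both fixed cameras are occluded by the arm, so I go on by feel. There is no contact force yet.

```bash
python3 -m creep '[[[-1,0,2,0,0],[0,0,0,0,0]]]'; python3 -m creep '[[[-1.5,0,1,0,0],[0,0,0,0,0]]]'; python3 -m creep '[[[-1.5,0,0,0,0],[0,0,0,0,0]]]'
```

```text
time_s: 9.33
position: [0.656, 0.2377, 0.0736]
tcp_rot: [[0.952, 0.307, -0.0], [0.307, -0.952, -0.0], [-0.0, -0.0, -1.0]]
wrist_force: [0.5, 0.1, -2.4]
gripper_width: 0.027
grasp_force: 60.3
time_s: 9.5
position: [0.6549, 0.2375, 0.0731]
tcp_rot: [[0.952, 0.307, 0.0], [0.307, -0.952, 0.0], [0.001, -0.0, -1.0]]
wrist_force: [0.7, 1.2, -0.7]
gripper_width: 0.0265
grasp_force: 60.5
time_s: 9.67
position: [0.6539, 0.2373, 0.0734]
tcp_rot: [[0.952, 0.307, 0.002], [0.307, -0.952, 0.001], [0.002, -0.0, -1.0]]
wrist_force: [2.5, 1.1, -1.6]
gripper_width: 0.0268
grasp_force: 60.6
```

```bash
for i in 1 2; do python3 -m creep '[[[0,0,-2,0,0],[0,0,-2,0,0],[0,0,0,0,0]]]'; done; python3 -m creep '[[[0,0,-2,0,0],[0,0,-2,0,0],[0,0,-2,0,0],[0,0,0,0,0]]]'
```

```text
time_s: 9.92
position: [0.6536, 0.2374, 0.077]
tcp_rot: [[0.952, 0.307, 0.001], [0.307, -0.952, 0.001], [0.001, -0.001, -1.0]]
wrist_force: [3.3, 3.7, -4.8]
gripper_width: 0.0268
grasp_force: 59.9
time_s: 10.17
position: [0.6533, 0.2373, 0.081]
tcp_rot: [[0.952, 0.307, 0.0], [0.307, -0.952, 0.001], [0.0, -0.001, -1.0]]
wrist_force: [2.0, 4.5, -5.1]
gripper_width: 0.0272
grasp_force: 59.6
time_s: 10.5
position: [0.6527, 0.237, 0.0871]
tcp_rot: [[0.952, 0.307, -0.001], [0.307, -0.952, 0.0], [-0.001, -0.0, -1.0]]
wrist_force: [-0.2, 3.8, -5.1]
gripper_width: 0.0271
grasp_force: 59.6
```

```bash
cat >> h.py <<'E'
def tilt(d):
    "handle top face seen by wrist camera: returns butt-edge and near-edge points in tool frame from widths, tilt deg"
    m=red(d); f=d["intrinsics"][0,0]; cx,cy=d["intrinsics"][0,2],d["intrinsics"][1,2]
    W=[]
    for r in range(60,384):
        c=np.where(m[r,190:320])[0]+190
        if len(c)>40: W.append((r,c.max()-c.min()+1,(c.max()+c.min())/2))
    W=np.array(W); k=W[:,1].argmax(); W=W[k+1:]; W=W[W[:,1]>45]
    v=(W[:,0]-cy)/f; z=f*.028/(W[:,1]+.7); y=v*z
    X=.0785-.951*y-.309*z; Z=.1428+.309*y-.951*z; Y=(W[:,2]-cx)/f*z
    p=np.polyfit(X,Z,1); q=np.polyfit(X,Y,1)
    return dict(tilt=round(np.degrees(np.arctan(p[0])),1),top_at_grasp=round(p[1]*1000,1),butt_row=W[0,0],yaw=round(np.degrees(q[0]),2),y0=round(q[1]*1000,1))
E
python3 -c "
from h import *
print(tilt(load('pics/wrist4.npz'))); print(tilt(snap('wrist','6')))"
```

```text
{'tilt': np.float64(1.1), 'top_at_grasp': np.float64(19.9), 'butt_row': np.float64(209.0), 'yaw': np.float64(0.72), 'y0': np.float64(0.0)}
{'tilt': np.float64(7.0), 'top_at_grasp': np.float64(19.9), 'butt_row': np.float64(210.0), 'yaw': np.float64(0.65), 'y0': np.float64(0.0)}
```

```bash
python3 -m creep '[[[-0.6,-0.5,-3.2,0,0],[-0.6,-0.5,-3.2,0,0],[-0.6,0,-3.2,0,0],[-0.6,0,-3.2,0,0],[-0.6,0,-3.2,0,0],[-0.6,0,-3.2,0,0],[0,0,0,0,0]]]'; python3 -c "
from h import *
print(tilt(snap('wrist','7')))"; python3 -m creep '[[[-1,0,-3,0,0],[-1,0,-3,0,0],[-1,0,-3,0,0],[-1,0,-3,0,0],[-1,0,-3,0,0],[-1,0,-3,0,0],[0,0,0,0,0]]]'; python3 -c "
from h import *
print(tilt(snap('wrist','8')))"
```

```text
time_s: 11.13
position: [0.65, 0.2367, 0.1073]
tcp_rot: [[0.952, 0.307, 0.001], [0.307, -0.952, 0.0], [0.001, 0.0, -1.0]]
wrist_force: [1.1, 1.7, -4.4]
gripper_width: 0.027
grasp_force: 59.6
{'tilt': np.float64(14.5), 'top_at_grasp': np.float64(19.7), 'butt_row': np.float64(213.0), 'yaw': np.float64(0.44), 'y0': np.float64(0.0)}
time_s: 11.77
position: [0.6441, 0.2348, 0.1251]
tcp_rot: [[0.952, 0.307, 0.001], [0.307, -0.952, 0.0], [0.001, 0.0, -1.0]]
wrist_force: [4.1, 2.6, -3.5]
gripper_width: 0.0268
grasp_force: 59.4
{'tilt': np.float64(21.5), 'top_at_grasp': np.float64(19.5), 'butt_row': np.float64(219.0), 'yaw': np.float64(0.25), 'y0': np.float64(-0.0)}
```

```bash
python3 -m creep '[[[-1.3,-0.5,-3.1,0,0],[-1.3,0,-3.1,0,0],[-1.3,0,-3.1,0,0],[-1.3,0,-3.1,0,0],[-1.3,0,-3.1,0,0],[-1.3,0,-3.1,0,0],[0,0,0,0,0]]]'; python3 -c "
from h import *
print(tilt(snap('wrist','9')))"
```

```text
time_s: 12.4
position: [0.6361, 0.2325, 0.144]
tcp_rot: [[0.952, 0.307, -0.0], [0.307, -0.952, -0.001], [-0.0, 0.001, -1.0]]
wrist_force: [1.8, 0.9, 0.3]
gripper_width: 0.0267
grasp_force: 59.8
{'tilt': np.float64(27.6), 'top_at_grasp': np.float64(19.1), 'butt_row': np.float64(221.0), 'yaw': np.float64(0.17), 'y0': np.float64(-0.0)}
```

```bash
for i in 1 2 3; do python3 -m creep '[[[-1.7,0,1,0,0],[-1.7,0,1,0,0],[0,0,0,0,0]]]' | egrep 'pos|wrist'; done; python3 -c "
from h import *
print(tilt(snap('wrist','10')))"
```

```text
position: [0.636, 0.2325, 0.144]
wrist_force: [6.7, 1.9, 5.4]
position: [0.6358, 0.2325, 0.1443]
wrist_force: [10.6, 3.3, 8.5]
position: [0.6355, 0.2324, 0.1448]
wrist_force: [14.6, 4.5, 12.0]
{'tilt': np.float64(27.2), 'top_at_grasp': np.float64(19.0), 'butt_row': np.float64(222.0), 'yaw': np.float64(0.17), 'y0': np.float64(-0.0)}
```

```bash
python3 -m creep '[[[4,0,-2.5,0,0],[4,0,-2.5,0,0],[5,0,-2.5,0,0],[0,0,0,0,0]]]'; python3 -c "
from h import *
print(tilt(snap('wrist','11')))"; python3 -m creep '[[[2,0,4,0,0],[2.5,0,4,0,0],[0,0,0,0,0]]]'
```

```text
time_s: 13.58
position: [0.6382, 0.2334, 0.1434]
tcp_rot: [[0.952, 0.307, -0.003], [0.307, -0.952, -0.001], [-0.003, 0.0, -1.0]]
wrist_force: [0.4, 0.2, -2.0]
gripper_width: 0.0267
grasp_force: 59.7
{'tilt': np.float64(27.8), 'top_at_grasp': np.float64(19.0), 'butt_row': np.float64(222.0), 'yaw': np.float64(0.13), 'y0': np.float64(-0.0)}
time_s: 13.88
position: [0.642, 0.2347, 0.1337]
tcp_rot: [[0.952, 0.307, -0.004], [0.307, -0.952, -0.001], [-0.004, 0.0, -1.0]]
wrist_force: [0.9, -0.0, -3.5]
gripper_width: 0.0269
grasp_force: 59.7
```

```bash
python3 -m creep '[[[-1.2,0,-2.2,0,0],[0,0,0,0,0]]]'| egrep 'pos|wrist'; for i in 1 2 3; do python3 -m creep '[[[-1.7,0,1,0,0],[-1.7,0,1,0,0],[0,0,0,0,0]]]' | egrep 'pos|wrist'; done
```

```text
position: [0.6416, 0.2347, 0.1381]
wrist_force: [0.2, 0.1, -2.4]
position: [0.6383, 0.2336, 0.1363]
wrist_force: [0.3, 0.3, -2.0]
position: [0.635, 0.2325, 0.1341]
wrist_force: [-0.8, 0.5, -2.2]
position: [0.6318, 0.2315, 0.132]
wrist_force: [-0.8, -0.1, -3.0]
```

```bash
for i in 1 2 3 4; do python3 -m creep '[[[-1.7,0,1,0,0],[-1.7,0,1,0,0],[-1.7,0,1,0,0],[0,0,0,0,0]]]' | egrep 'pos|wrist'; done; python3 -c "
from h import *
print(tilt(snap('wrist','12')))"
```

```text
position: [0.6269, 0.2299, 0.129]
wrist_force: [-0.4, -0.3, -1.6]
position: [0.6221, 0.2283, 0.126]
wrist_force: [0.5, -0.6, -2.6]
position: [0.6172, 0.2269, 0.123]
wrist_force: [-0.8, 0.5, -3.6]
position: [0.6124, 0.2254, 0.1202]
wrist_force: [0.4, 0.6, -2.0]
{'tilt': np.float64(27.4), 'top_at_grasp': np.float64(19.1), 'butt_row': np.float64(222.0), 'yaw': np.float64(0.15), 'y0': np.float64(-0.0)}
```

```bash
for i in 1 2 3; do python3 -m creep '[[[-1.7,0,1,0,0],[-1.7,0,1,0,0],[0,0,0,0,0]]]' | egrep 'pos|wrist'; done
```

```text
position: [0.6095, 0.2244, 0.1184]
wrist_force: [-0.7, 0.8, -0.5]
position: [0.6062, 0.2234, 0.1165]
wrist_force: [-0.3, 1.5, 0.1]
position: [0.6031, 0.2224, 0.1146]
wrist_force: [-0.4, 2.1, 2.3]
```

```bash
for i in 1 2 3; do python3 -m creep '[[[-1.9,0,0.6,0,0],[-1.9,0,0.6,0,0],[0,0,0,0,0]]]' | egrep 'pos|wrist'; done; python3 -c "
from h import *
print(tilt(snap('wrist','13')))"
```

```text
position: [0.6025, 0.2221, 0.1153]
wrist_force: [4.3, 2.9, 4.2]
position: [0.602, 0.2219, 0.1162]
wrist_force: [8.4, 4.6, 6.3]
position: [0.6015, 0.2217, 0.1171]
wrist_force: [12.9, 6.7, 7.3]
{'tilt': np.float64(27.8), 'top_at_grasp': np.float64(19.2), 'butt_row': np.float64(223.0), 'yaw': np.float64(0.23), 'y0': np.float64(-0.0)}
```

```bash
python3 -m creep '[[[4,-0.5,-2,0,0],[5,-0.5,-2,0,0],[0,0,0,0,0]]]' | egrep 'pos|wrist'; python3 -m creep '[[[-1,0,-2,0,0],[-1,0,-1.5,0,0],[0,0,0,0,0]]]' | egrep 'pos|wrist';  for i in 1 2 3; do python3 -m creep '[[[-1.7,0,1,0,0],[-1.7,0,1,0,0],[0,0,0,0,0]]]' | egrep 'pos|wrist'; done; python3 -c "
from h import *
print(tilt(snap('wrist','14')))"
```

```text
position: [0.6023, 0.2226, 0.1152]
wrist_force: [4.9, 1.7, 1.9]
position: [0.6004, 0.2222, 0.1182]
wrist_force: [6.6, 2.9, -2.4]
position: [0.6002, 0.2221, 0.1186]
wrist_force: [9.8, 3.5, 1.3]
position: [0.6, 0.222, 0.119]
wrist_force: [14.4, 4.8, 5.1]
position: [0.5998, 0.222, 0.1194]
wrist_force: [17.6, 6.7, 9.0]
{'tilt': np.float64(28.5), 'top_at_grasp': np.float64(19.2), 'butt_row': np.float64(228.0), 'yaw': np.float64(0.05), 'y0': np.float64(0.0)}
```

Solid stop at 45 mm, unchanged after re-aligning, so mouth_2 has the stub. I'll withdraw and try mouth_1.

```bash
python3 -m creep '[[[3.9,0,-2.2,0,0],[3.9,0,-2.2,0,0],[3.9,0,-2.2,0,0],[3.9,0,-2.2,0,0],[3.9,0,-2.2,0,0],[3.9,0,-2.2,0,0],[3.9,0,-2.2,0,0],[3.9,0,-2.2,0,0],[0,0,0,0,0]]]' | egrep 'pos|wrist'; python3 -m creep '[[[3.9,0,-2.2,0,0],[3.9,0,-2.2,0,0],[3.9,0,-2.2,0,0],[3.9,0,-2.2,0,0],[3.9,0,-2.2,0,0],[3.9,0,-2.2,0,0],[3.9,0,-2.2,0,0],[3.9,0,-2.2,0,0],[0,0,0,0,0]]]'| egrep 'pos|wrist'; python3 -c "
from h import *
print(tilt(snap('wrist','15')),delta((.6469,.2367,.1479)),delta((.6277,.2976,.1479)))"
```

```text
position: [0.6197, 0.2285, 0.1303]
wrist_force: [1.0, 0.0, -5.4]
position: [0.6498, 0.2383, 0.1487]
wrist_force: [0.0, -0.8, -2.0]
{'tilt': np.float64(29.0), 'top_at_grasp': np.float64(19.1), 'butt_row': np.float64(227.0), 'yaw': np.float64(0.05), 'y0': np.float64(-0.0)} [-2.6  0.6  0.3] [ -2.2 -63.2   0.3]
```

```bash
python3 -m creep '[[[0,-16,0,0,0],[0,-16,0,0,0],[0,-16,0,0,0],[0,-15.7,0,0,0],[0,0,0,0,0],[0,0,0,0,0]]]' | egrep 'pos|wrist'; python3 -c "
from h import *
print(delta((.6277,.2976,.1479)))";  for i in 1 2 3 4; do python3 -m creep '[[[-1.7,0,1,0,0],[-1.7,0,1,0,0],[-1.7,0,1,0,0],[0,0,0,0,0]]]' | egrep 'pos|wrist'; done
```

```text
position: [0.6279, 0.3005, 0.1474]
wrist_force: [-0.4, -0.1, -2.2]
[-1.1  2.7 -0.5]
position: [0.6235, 0.2962, 0.144]
wrist_force: [-0.5, 0.5, -2.1]
position: [0.6186, 0.295, 0.1411]
wrist_force: [-0.2, -0.1, -1.5]
position: [0.6142, 0.2938, 0.1383]
wrist_force: [0.9, -0.0, -3.2]
position: [0.6092, 0.2922, 0.1352]
wrist_force: [1.0, 1.1, -3.6]
```

```bash
for i in 1 2 3 4 5; do python3 -m creep '[[[-1.7,0,1,0,0],[-1.7,0,1,0,0],[-1.7,0,1,0,0],[0,0,0,0,0]]]' | egrep 'pos|wrist'; done
```

```text
position: [0.6042, 0.2906, 0.1322]
wrist_force: [1.2, 1.0, -3.5]
position: [0.5993, 0.289, 0.1291]
wrist_force: [1.2, 2.2, -4.9]
position: [0.5943, 0.2874, 0.1261]
wrist_force: [2.2, 0.5, -3.8]
position: [0.5895, 0.2858, 0.1231]
wrist_force: [1.0, 1.1, -4.3]
position: [0.5846, 0.2843, 0.1201]
wrist_force: [1.6, 0.8, -4.4]
```

```bash
for i in 1 2 3; do python3 -m creep '[[[-1.7,0,1,0,0],[-1.7,0,1,0,0],[0,0,0,0,0]]]' | egrep 'pos|wrist'; done
```

```text
position: [0.5814, 0.2833, 0.1182]
wrist_force: [0.5, 1.0, -3.9]
position: [0.5782, 0.2822, 0.1161]
wrist_force: [0.9, 1.2, -3.7]
position: [0.5749, 0.2811, 0.1142]
wrist_force: [1.4, 1.8, -4.0]
```

```bash
for i in 1 2 3 4 5 6; do python3 -m creep '[[[-1.7,0,1.05,0,0],[-1.7,0,1.05,0,0],[-1.7,0,1.05,0,0],[0,0,0,0,0]]]' | egrep 'pos|wrist|time'; done; python3 -c "
from h import *
print(tilt(snap('wrist','16')))"
```

```text
time_s: 25.17
position: [0.57, 0.2795, 0.1109]
wrist_force: [1.1, 1.4, -3.4]
time_s: 25.5
position: [0.5652, 0.278, 0.1079]
wrist_force: [-0.4, 1.1, -3.3]
time_s: 25.83
position: [0.5604, 0.2764, 0.1048]
wrist_force: [-0.1, 1.5, -2.6]
time_s: 26.17
position: [0.5557, 0.2749, 0.1018]
wrist_force: [1.0, 0.3, -1.6]
time_s: 26.5
position: [0.551, 0.2735, 0.0988]
wrist_force: [1.2, 0.2, 0.5]
time_s: 26.83
position: [0.5465, 0.2721, 0.0961]
wrist_force: [2.1, 1.8, 4.5]
{'tilt': np.float64(28.9), 'top_at_grasp': np.float64(19.2), 'butt_row': np.float64(224.0), 'yaw': np.float64(0.08), 'y0': np.float64(-0.0)}
```

```bash
for i in 1 2 3 4 5; do python3 -m creep '[[[-1.8,0,0.7,0,0],[0,0,0,0,0]]]' | egrep 'pos|wrist'; done
```

```text
position: [0.5449, 0.2715, 0.0952]
wrist_force: [1.8, 1.5, 4.0]
position: [0.543, 0.2709, 0.0942]
wrist_force: [2.6, 1.9, 3.7]
position: [0.5411, 0.2703, 0.0933]
wrist_force: [3.2, 2.7, 2.6]
position: [0.5403, 0.27, 0.093]
wrist_force: [4.9, 3.9, 1.7]
position: [0.5402, 0.27, 0.0931]
wrist_force: [8.3, 3.0, 2.3]
```

```bash
python3 -m creep '[[[-1.7,0,1,0,0],[0,0,0,0,0]]]' | egrep 'pos|wrist'; python3 -m creep '[[[0,0,0,0,0.5],[0,0,0,0,1],[0,0,0,0,1],[0,0,0,0,1],[0,0,0,0,1],[0,0,0,0,1],[0,0,0,0,1]]]';  python3 -m creep '[[[2,0,-10,0,1],[4,0,-20,0,1],[10,0,-30,0,1],[10,0,-30,0,1],[10,0,-30,0,1],[10,0,-30,0,1],[0,0,0,0,1],[0,0,0,0,1]]]'
python3 - <<'E'
from h import *
w=snap('wrist','20');S=snap('scene','20')
print([b for b in blobs(red(w),200)])
m1=np.array([.511,.2601,.0845]); h=np.array([.9545,.298,0]); o=.866*h+[0,0,.5]
print("pred shoulder,butt", proj(w,m1),proj(w,m1+.08*o),proj(S,m1),proj(S,m1+.08*o))
A=cv2.resize(S['img'][180:270,290:400],(400,327),interpolation=2);B=cv2.resize(w['img'],(400,300)); B=cv2.copyMakeBorder(B,0,27,0,0,0)
cv2.imwrite('pics/c20.png',np.hstack([A,B]))
E
```

```text
position: [0.5401, 0.27, 0.0931]
wrist_force: [10.6, 3.3, 4.5]
time_s: 28.47
position: [0.5357, 0.2684, 0.0907]
tcp_rot: [[0.952, 0.307, -0.001], [0.307, -0.952, -0.0], [-0.001, 0.0, -1.0]]
wrist_force: [-0.4, -0.5, 0.1]
gripper_width: 0.0855
grasp_force: 0.0
time_s: 29.13
position: [0.5822, 0.2836, 0.2453]
tcp_rot: [[0.952, 0.307, 0.006], [0.307, -0.952, 0.003], [0.007, -0.001, -1.0]]
wrist_force: [0.2, -0.4, -0.2]
gripper_width: 0.0852
grasp_force: 0.0
[(np.int32(2463), array([256.5, 217.7]), [[240.0, 180.0], [274.0, 180.0], [274.0, 257.0], [240.0, 257.0]])]
pred shoulder,butt [254.494595   247.56443371] [255.31705187 192.89034143] [346.95187608 225.2098559 ] [353.28144562 236.70329081]
```

View pics/c20.png

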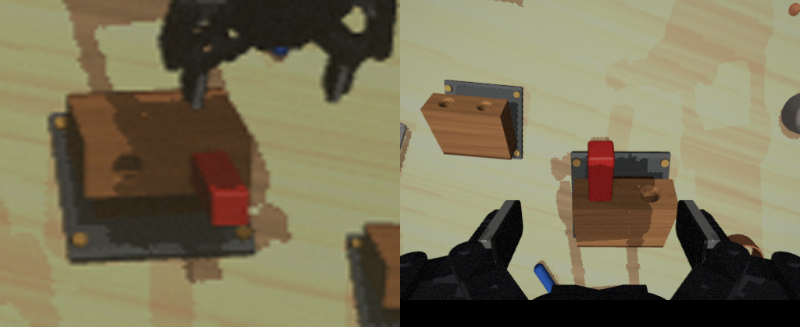

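The handle sits in mouth_1 with no steel showing; its shoulder edge is at wrist row 257. A quick numeric check for a gap before handing in.

Run:
```python
from h import *
w=load('pics/wrist20.npz')
m1=np.array([.511,.2601,.0845]); h=np.array([.9545,.298,0]); o=.866*h+[0,0,.5]; n=-.5*h+[0,0,.866]
for g in (0,.005,.01): print(g,proj(w,m1+g*o+.014*n),proj(w,m1+(g+.08)*o+.014*n),proj(w,m1+(g+.08)*o-.014*n))
m=red(w)
for r in range(178,262,4):
    c=np.where(m[r,200:310])[0]+200
    if len(c): print(r,c.min(),c.max(),w['img'][r,256].tolist())
```

```text
0 [254.42331065 259.95178035] [255.25903957 206.080747  ] [255.37124515 180.56827243]
0.005 [254.46660102 257.16128533] [255.32367207 201.91454058] [255.43302972 176.34740953]
0.01 [254.51089103 254.30635445] [255.39013517 197.63033321] [255.49644599 172.01507548]
182 241 271 [31, 33, 140]
186 241 272 [29, 34, 142]
190 241 273 [25, 30, 143]
194 240 273 [26, 30, 143]
198 240 273 [32, 36, 146]
202 240 274 [66, 73, 171]
206 240 274 [37, 39, 166]
210 240 273 [18, 20, 116]
214 241 273 [20, 23, 114]
218 241 273 [23, 20, 116]
222 241 272 [20, 25, 116]
226 241 272 [23, 23, 116]
230 241 272 [18, 26, 116]
234 241 271 [26, 24, 117]
238 241 271 [24, 26, 116]
242 241 271 [12, 15, 114]
246 241 270 [23, 25, 116]
250 242 270 [22, 26, 117]
254 242 270 [26, 26, 117]
```

```bash
python3 -c "
from workcell import arm
print(arm.hand_in())"
```

```text
the job is handed in; nothing more can be done
None
```

The mandrel is fully home in mouth_1 with its shoulder against the block, released, and the job is handed in; mouth_2 stopped the rod solidly at 45 mm (the stub), and I never touched the jar, cuff or hammer.

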